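# Drilling template onto the pile of blanks

## Task

Pick up the larger drilling template (the one with four bushed holes, as large as the blanks) by its handle and lay it flat, centred and square on top of the pile of aluminium blanks in the fixture. The pile may be low or high: lower the template gently while holding it, until you feel it rest on the pile, and only then let go; do not drop or bang it down. Leave the small template where it is.

Things in the scene. Friction and masses are not known exactly. Their poses are not given: they have to be found in the camera images.
- template: Larger drilling template, loose, 0.35 kg: dark wood plate 120 (x) x 90 (y) x 10 mm, four steel-bushed holes near its corners, and on its middle an upright pale handle block 80 mm long (x), 22 mm thick (y), top 55 mm above the plate's underside. Lies flat on the bench, handle up. Origin: centre of the underside; x along handle and long side, z up. Same after a half turn.
- fixture: Fixed plywood board 170 (x) x 140 (y) x 12 mm with low stop strips at its -x and +y edges (tops 24 mm above the bench). On its middle, centred and square, a rigid pile of aluminium blanks, each 120 (x) x 90 (y) mm; its level top is 32 to 77 mm above the bench, different each time. Origin: centre of the board's underside on the bench, below the pile's centre; x along the blanks' long side, z up.
- small_template: Bystander: smaller loose template, dark wood plate 80 (x) x 60 (y) x 10 mm with two bushed holes and a similar handle block 60 x 22 mm along x, top 55 mm above its underside. Lies on the bench. Origin: centre of its underside, z up.
Mind the look-alikes: they are no part of the job. What is shaped like the template but blue or yellow is not meant.

How it is judged:
On the way:
1. the template, still held by the fingers, rests level on the pile, centred and square (contact force between template and fixture above 1 N and contact force between template and the fingers above 1 N and x of template in the frame of fixture between -0.018 and 0.018 m and y of template in the frame of fixture between -0.018 and 0.018 m and angle between the x axis of template and the x axis of fixture, either way round below 0.175 rad and angle between template's own z axis and vertical below 0.07 rad), for 0.1 s.
At the end, for the whole second after the job is handed in: The larger template lies at rest on the pile, level within 4 degrees, its centre within 15 mm of the pile's centre along each side, its long side along the blanks' long side within 10 degrees (either way round), released; the small template within 20 mm of where it began (x of template in the frame of fixture between -0.015 and 0.015 m and y of template in the frame of fixture between -0.015 and 0.015 m and angle between the x axis of template and the x axis of fixture, either way round below 0.175 rad and angle between template's own z axis and vertical below 0.07 rad and contact force between template and fixture above 1 N and linear speed of template below 0.01 m/s and angular speed of template below 0.1 rad/s and distance of small_template from where it was at the start of the episode below 0.02 m); the robot touches nothing.
It fails at once if the template is pressed or banged on the pile with more than 100 N (contact force between template and fixture above 100 N).
It fails at once if the small template is moved by more than 20 mm (distance of small_template from where it was at the start of the episode above 0.02 m).
It also fails if it takes over 43 s, if anything falls off the work surface, if the arm or the gripper's body presses on something with over 40 N, if the wrist force passes 120 N, or if a joint passes its speed limit or range.

## Robot

A 7-joint arm with a two-finger parallel gripper is mounted at the origin on the work surface. World frame = base frame: x ahead of the robot, y to its left, z up, the work surface at z = 0. Lengths are in m, angles in rad, forces in N, time in s.
With the tool pointing down it reaches from about 0.425 to 0.875 m from the base axis. Payload 4.7 kg.
Tool frame: the origin (TCP) lies at the very end of the fingers, on their centre line; the grasp point (between the pads) lies behind it (ctrl.tcp_to_grasp is the z of the grasp point in the tool frame, in m); z points along the fingers, y is the line along which they close (so a half turn about z gives the same grasp; the last joint's range is limited). The gripper opens to 87 mm and grips with 3 to 60 N. Pads are 19 mm wide; open, the fingers measure 117 mm over their backs; the gripper's body (75 mm by 190 mm) begins 51 mm behind the grasp point.
Start: joints at [1.198, 0.321, -0.07, 1.45, 0.023, 1.371, -0.057], TCP at [0.245, -0.602, 0.195] pointing down, gripper open.
Joint ranges: [-2.86, 2.86], [-0.3, 2.09], [-1.38, 1.24], [0.06, 2.45], [-1.56, 4.7], [0.09, 2.05], [-2.69, 2.69]. Speed limits (rad/s): [2.57, 2.57, 3.14, 3.14, 3.14, 3.14, 3.14].

## Interface

Orientations are given as a rotation vector (axis times angle).
In Python, from bench import ctrl gives the robot as it stands.
- The arm moves only by the tool step_arm, never from a script. Its argument "targets" is a list of rows, each a list of 7 numbers: the shift along the world's x, y, z in cm, then the turn, a rotation vector about the world's x, y, z in degrees, then the opening, from 0 (shut) to 1 (fully open). A call has exactly 5 rows; each row shifts and turns the commanded pose from where the row before left it; what a row does not reach is not made up. A row lasts 1/12 s, in which the tool goes at most 41.7 mm and 7.16 degrees, less where a joint would pass 70% of its speed; a pose out of reach is approached as far as the arm can. A call with a gripper value outside its range is refused whole. The fingers move at their own pace and stop on an object; "force" is the grip in N (left out, the last holds). Time passes only in rows, so rows that do not move let the fingers close, or fill a call up. It gives the time, the measured TCP pose, the force, the opening and the grip force at its end, in the units of the state.
- ctrl.get_state(): the state, without advancing time (a new reading comes with each control period).
- ctrl.get_image(name): name is "side" or "top"; returns (picture, depth): 420x560x3 uint8, red, green, blue; 420x560 float32, m along the optical axis (not along the pixel's ray), 0 where there is no reading.
- ctrl.camera_params(name): a dict with "intrinsics" (3x3 intrinsics, pixels), "rvec" (rotation vector, rad) and "tvec" (3), from world to camera coordinates, as OpenCV has them. Camera axes: x right, y down, z forward; pixel columns grow to the right and rows downward; lengths in m; the calibration is good to about 2 mm. A picture is of the moment at which its call begins. camera_params takes no time and is no camera call.
- ctrl.close_job(): hands the job in; it is judged then, once.
The state is a dict: "time": time; "joint_positions": joint angles; "qd": joint speeds; "joint_torque": joint torques, N m; "position": TCP position; "tool_rot": TCP orientation; "ft_force": force on the tool from outside, world axes, zero at the start; "torque": the same for the moment, N m; "grip_width": opening from 0.0 (shut) to 1.0 (fully open); "grip_force": force on a finger pad.
Only numpy, scipy, OpenCV 4.12 (cv2) and the standard library are available. Lean on these libraries where they do the work, as an engineer would, in place of code of your own. Each camera call takes 0.05 s, during which the arm holds its last target. There are 200 camera calls.

## Working session

There is one attempt and no reset: what is moved stays moved. The work goes in short steps, Python scripts to look and compute and a tool call to move; the robot and the scene stay as the last step left them, time stands still between calls to the robot, and variables do not carry over. Pictures are saved under pics/ and viewed, at most 10 in all, crops included, and the job is handed in when it is done.

Besides the shell and the picture viewer there is one more tool, called after "Emit:" by a JSON object that holds its "fn" and its "kwargs". step_arm: Moves the arm, as the interface text tells. Its arguments: {"type":"object","properties":{"targets":{"type":"array"},"force":{"type":"number"}},"required":["targets"]}

```bash
mkdir -p pics
cat > h.py <<'E'
import numpy as np,cv2
from bench import ctrl
def grab(n):
    im,d=ctrl.get_image(n); p=ctrl.camera_params(n)
    K=np.array(p['intrinsics']);R=cv2.Rodrigues(np.array(p['rvec'],float))[0];t=np.array(p['tvec'],float).ravel()
    v,u=np.mgrid[:d.shape[0],:d.shape[1]]
    c=np.stack([(u-K[0,2])/K[0,0]*d,(v-K[1,2])/K[1,1]*d,d],-1)
    W=(c-t)@R
    W[d==0]=np.nan
    return im,d,W
E
python3 - <<'E'
from h import *
for n in ['top','side']:
    im,d,W=grab(n); cv2.imwrite(f'pics/{n}0.png',im[:,:,::-1]); np.savez(f'{n}0.npz',im=im,W=W)
s=ctrl.get_state();print(s['position'],s['tool_rot'],s['time'],s['ft_force'],ctrl.tcp_to_grasp)
E
```

```text
[ 0.24495142 -0.60151838  0.19448862] [-3.08140811e+00 -6.03498991e-01  6.20687058e-04] 0.1 [-0.13272459  0.31010659 -0.05181039] -0.0187
```

View pics/top0.png

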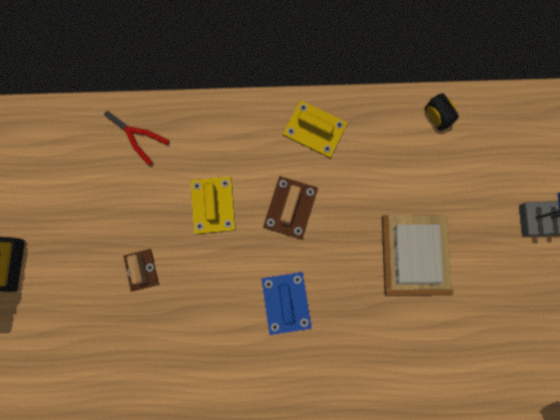

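View pics/side0.png

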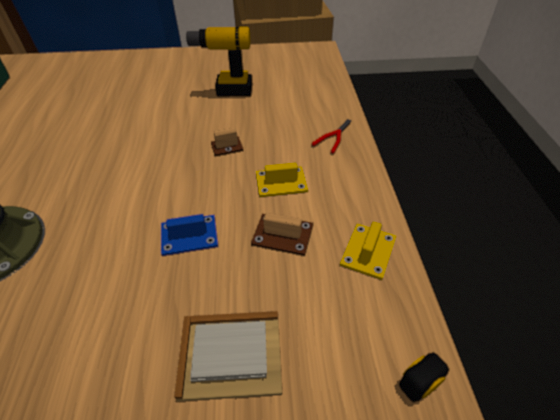

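In the top picture the dark wood four-hole template is at (291,208) and the small two-hole one at (141,270). The look-alikes are blue at (287,303) and yellow at (213,205) and (316,130). The fixture with its pile is at (418,254). The brown one at (291,208) fits: dark wood, four bushings, about as large as the blanks. I'll confirm it in an enlarged crop and measure from both views.

```bash
cat > m.py <<'E'
from h import *
T=np.load('top0.npz');S=np.load('side0.npz')
def rect(n,P):
    (c,s,a)=cv2.minAreaRect((P[:,:2]*1000).astype(np.float32)); 
    if s[0]<s[1]: a+=90; s=s[::-1]
    print(n,'n',len(P),'c',np.round(c,1),'size',np.round(s,1),'long axis deg',round((a+90)%180-90,1),'z med',np.round(np.median(P[:,2])*1000,1))
def box(D,u0,u1,v0,v1): return D['im'][v0:v1,u0:u1].reshape(-1,3).astype(int),D['W'][v0:v1,u0:u1].reshape(-1,3)
for nm,D,bt,bf,bs in [('top',T,(255,328,168,248),(375,460,205,305),(115,165,243,298)),('side',S,(245,322,205,260),(170,290,305,405),(205,248,125,160))]:
    c,W=box(D,*bt); z=W[:,2]
    print(nm,'bench z',np.nanmedian(z))
    rect('template all',W[z>.006]); rect('handle',W[z>.045])
    c,W=box(D,*bs); z=W[:,2]; rect('small',W[z>.006]); rect('small handle',W[z>.045])
    c,W=box(D,*bf); z=W[:,2]; g=(c.max(1)-c.min(1)<25)&(z>.027)
    rect('board',W[z>.006]); rect('pile>27',W[z>.027]); rect('pile grey',W[g])
    print(np.histogram(z[np.isfinite(z)],bins=np.arange(-.005,.1,.005)))
a=cv2.resize(T['im'][165:250,250:335],(500,500),interpolation=3);b=cv2.resize(T['im'][243:300,112:168],(280,280),interpolation=3)
o=np.zeros((500,790,3),np.uint8);o[:,:500]=a;o[:280,505:785]=b;cv2.imwrite('pics/crop.png',o[:,:,::-1])
E
python3 m.py
```

```text
top bench z 0.0022238395023511854
template all n 2223 c [641.9 -21.6] size [142.9 142.7] long axis deg 89.0 z med 11.2
handle n 395 c [640.6 -23.2] size [79.7 22. ] long axis deg -18.7 z med 54.9
small n 1053 c [505.6 314.1] size [91.6 88.8] long axis deg -75.4 z med 13.2
small handle n 332 c [512.7 302.2] size [59.4 23.2] long axis deg 12.5 z med 55.0
board n 5290 c [ 537.8 -286.2] size [183.9 159.5] long axis deg -1.3 z med 27.6
pile>27 n 2677 c [ 523.6 -286.2] size [155.1 137.1] long axis deg -1.4 z med 35.9
pile grey n 2523 c [ 531.1 -287.6] size [121.2  90.7] long axis deg -1.3 z med 36.0
(array([1437, 1705,  280, 1298,  233,  584,  338,  768, 1751,   58,    0,
          0,    0,    0,    0,    0,    0,    0,    0,    0]), array([-0.005,  0.   ,  0.005,  0.01 ,  0.015,  0.02 ,  0.025,  0.03 ,
        0.035,  0.04 ,  0.045,  0.05 ,  0.055,  0.06 ,  0.065,  0.07 ,
        0.075,  0.08 ,  0.085,  0.09 ,  0.095]))
side bench z 0.0007256152815460573
template all n 1816 c [640.4 -24.6] size [120.3  92. ] long axis deg -18.5 z med 10.4
handle n 365 c [640.1 -25.4] size [80.1 24.1] long axis deg -20.2 z med 53.3
small n 618 c [513.3 299.2] size [80.  63.3] long axis deg 12.9 z med 23.1
small handle n 158 c [512.7 299.3] size [58.5 24.7] long axis deg 10.9 z med 52.9
board n 8453 c [ 529.5 -289.5] size [170.5 141.5] long axis deg -1.2 z med 24.1
pile>27 n 3848 c [ 530.2 -290.1] size [122.3  91.7] long axis deg -1.1 z med 35.1
pile grey n 3750 c [ 529.5 -290.4] size [120.3  91.4] long axis deg -1.6 z med 35.1
(array([2508,  965,  482, 2539,  204, 1241,  186, 1744, 2084,    0,    0,
          0,    0,    0,    0,    0,    0,    0,    0,    0]), array([-0.005,  0.   ,  0.005,  0.01 ,  0.015,  0.02 ,  0.025,  0.03 ,
        0.035,  0.04 ,  0.045,  0.05 ,  0.055,  0.06 ,  0.065,  0.07 ,
        0.075,  0.08 ,  0.085,  0.09 ,  0.095]))
```

View pics/crop.png

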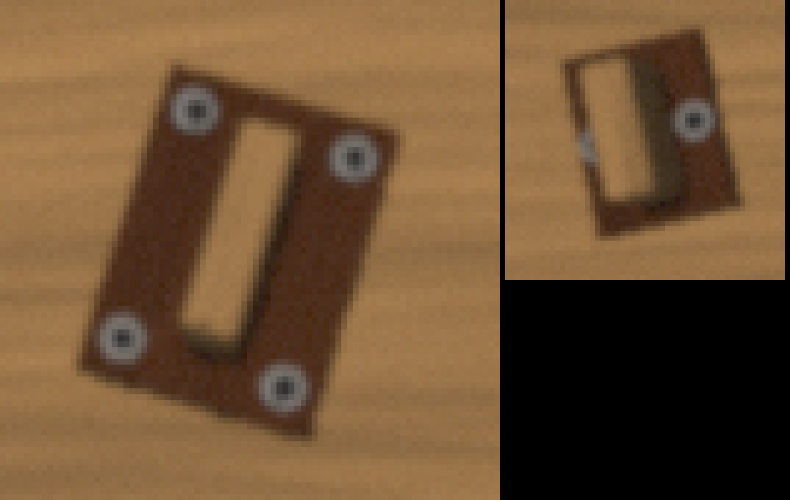

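The crop confirms it: brown plate, four bushings, measured 120x92 mm from the side view. Both views agree:

| Item | Centre (mm) | Angle | Height |
|---|---|---|---|
| Template | (640,-24) | -19° | handle top 55 mm |
| Pile | (530,-289) | -1.4° | pile top 35 mm |

Moving now.

Emit:
{"fn": "step_arm", "kwargs": {"targets": [[2, 2.9, 0, 0, 0, -2, 1], [2, 2.9, 0, 0, 0, -2, 1], [2, 2.9, 0, 0, 0, -2, 1], [2, 2.9, 0, 0, 0, -2, 1], [2, 2.9, 0, 0, 0, -2, 1]]}}

```text
time: 0.52
position: [0.3457, -0.4553, 0.195]
tool_rot: [-3.124, -0.33, 0.001]
ft_force: [0.9, -1.3, 0.8]
grip_width: 0.998
grip_force: 0.0
```

Emit:
{"fn": "step_arm", "kwargs": {"targets": [[2, 2.9, 0, 0, 0, -2, 1], [2, 2.9, 0, 0, 0, -2, 1], [2, 2.9, 0, 0, 0, -2, 1], [2, 2.9, 0, 0, 0, -2, 1], [2, 2.9, 0, 0, 0, -2, 1]]}}

```text
time: 0.93
position: [0.4456, -0.3103, 0.1952]
tool_rot: [-3.141, -0.057, 0.001]
ft_force: [1.0, -0.2, 0.5]
grip_width: 0.998
grip_force: 0.0
```

Emit:
{"fn": "step_arm", "kwargs": {"targets": [[2, 2.9, 0, 0, 0, -2, 1], [2, 2.9, 0, 0, 0, -2, 1], [2, 2.9, 0, 0, 0, -2, 1], [2, 2.9, 0, 0, 0, -2, 1], [2, 2.9, 0, 0, 0, -2, 1]]}}

```text
time: 1.35
position: [0.5456, -0.1655, 0.1952]
tool_rot: [3.134, -0.218, -0.001]
ft_force: [0.2, 0.1, -0.6]
grip_width: 0.997
grip_force: 0.0
```

Emit:
{"fn": "step_arm", "kwargs": {"targets": [[2, 2.9, 0, 0, 0, -2, 1], [2, 2.9, 0, 0, 0, -2, 1], [2, 2.9, 0, 0, 0, -2, 1], [1.5, 2.7, 0, 0, 0, -2, 1], [0, 0, 0, 0, 0, -3, 1]]}}

```text
time: 1.77
position: [0.622, -0.0435, 0.1948]
tool_rot: [-3.096, 0.5, 0.001]
ft_force: [-0.7, 1.3, -0.0]
grip_width: 0.998
grip_force: 0.0
```

Emit:
{"fn": "step_arm", "kwargs": {"targets": [[0, 0, 0, 0, 0, 0, 1], [0, 0, 0, 0, 0, 0, 1], [0, 0, 0, 0, 0, 0, 1], [0, 0, 0, 0, 0, 0, 1], [0, 0, 0, 0, 0, 0, 1]]}}

```text
time: 2.18
position: [0.6198, -0.0546, 0.1955]
tool_rot: [3.098, -0.517, -0.0]
ft_force: [0.9, 0.3, -0.2]
grip_width: 0.999
grip_force: 0.0
```

Emit:
{"fn": "step_arm", "kwargs": {"targets": [[1, 1.5, -2, 0, 0, 0, 1], [1.05, 1.5, -2, 0, 0, 0, 1], [0, 0, -3, 0, 0, 0, 1], [0, 0, -2, 0, 0, 0, 1], [0, 0, 0, 0, 0, 0, 1]]}}

```text
time: 2.6
position: [0.637, -0.0237, 0.1004]
tool_rot: [3.098, -0.514, -0.014]
ft_force: [-1.4, -0.6, -1.3]
grip_width: 0.997
grip_force: 0.0
```

Emit:
{"fn": "step_arm", "kwargs": {"targets": [[0, 0, 0, 0, 0, 0, 1], [0, 0, 0, 0, 0, 0, 1], [0, 0, 0, 0, 0, 0, 1], [0, 0, 0, 0, 0, 0, 1], [0, 0, 0, 0, 0, 0, 1]]}}

```text
time: 3.02
position: [0.6415, -0.0232, 0.107]
tool_rot: [-3.099, 0.515, -0.004]
ft_force: [-0.4, -0.6, 0.1]
grip_width: 1.001
grip_force: 0.0
```

Run:
```python
from h import *
im,d,W=grab('side'); cv2.imwrite('pics/s1.png',cv2.resize(im[100:310,180:460],(800,600),interpolation=3)[:,:,::-1])
print(ctrl.get_state()['position'])
```

```text
[ 0.64129203 -0.02316103  0.10667189]
```

View pics/s1.png

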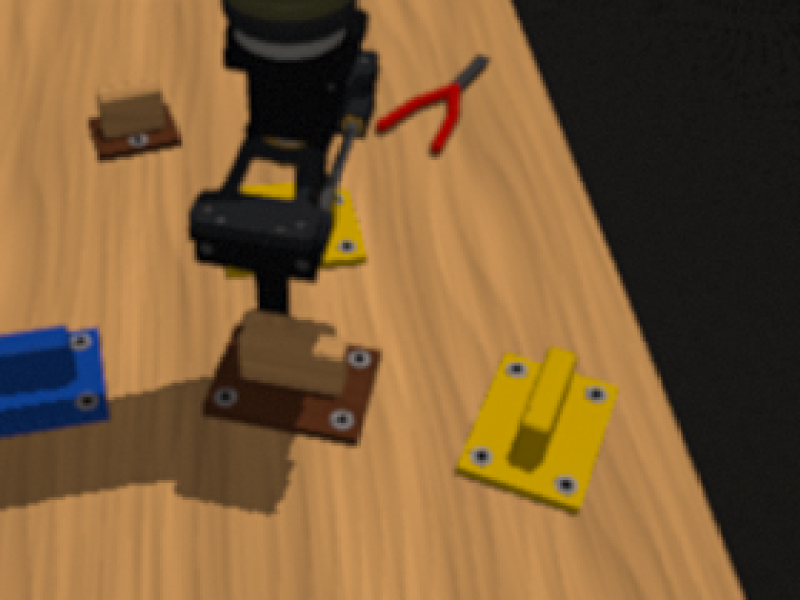

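Run:
```python
from h import *
s=ctrl.get_state();p=ctrl.camera_params('side')
R=cv2.Rodrigues(s['tool_rot'])[0]
pts=[s['position']+R@np.array([0,y,z]) for y in(-.0435,0,.0435) for z in(0,-.06)]
px=cv2.projectPoints(np.array(pts),np.array(p['rvec']),np.array(p['tvec']),np.array(p['intrinsics']),None)[0].reshape(-1,2)
print(np.round(np.c_[np.array(pts),(px-[180,100])*[800/280,600/210]],3), R[:,1])
im,d,W=grab('side')
m=(im.max(2)<45)&(W[:,:,2]>.05)&(W[:,:,1]<.15)
P=W[m]
for z in np.arange(.09,.3,.02):
    q=P[(P[:,2]>z)&(P[:,2]<z+.02)]
    if len(q): print(round(z,2),len(q),q[:,:2].min(0),q[:,:2].max(0))
```

```text
[[ 6.55000e-01  1.80000e-02  1.07000e-01  3.08108e+02  2.46154e+02]
 [ 6.55000e-01  1.80000e-02  1.67000e-01  3.08285e+02  1.82411e+02]
 [ 6.41000e-01 -2.30000e-02  1.07000e-01  2.93328e+02  2.87252e+02]
 [ 6.41000e-01 -2.30000e-02  1.67000e-01  2.92647e+02  2.23474e+02]
 [ 6.27000e-01 -6.40000e-02  1.07000e-01  2.77440e+02  3.31433e+02]
 [ 6.27000e-01 -6.40000e-02  1.67000e-01  2.75766e+02  2.67805e+02]] [-3.23126862e-01 -9.46355614e-01 -2.89040634e-04]
0.13 49 [ 0.61586851 -0.07651401] [0.6593277  0.01617496]
0.15 87 [ 0.61446472 -0.0801916 ] [0.66774689 0.02242527]
0.17 22 [ 0.61300168 -0.08027148] [0.66522878 0.02106351]
0.19 74 [ 0.57916298 -0.11667032] [ 0.64502959 -0.09430114]
0.21 405 [ 0.57877176 -0.12289507] [0.69898359 0.0432349 ]
0.23 1233 [ 0.57730221 -0.12451551] [0.69966023 0.05533257]
0.25 315 [ 0.61434527 -0.0488222 ] [0.67551029 0.00536429]
0.27 267 [ 0.61519012 -0.04825226] [ 0.66879031 -0.02035282]
0.29 244 [ 0.60301232 -0.06167238] [0.68641363 0.00971192]
```

The picture agrees with the projection: the fingers straddle the handle and the tip projects to about (277,331). Lowering.

Emit:
{"fn": "step_arm", "kwargs": {"targets": [[-0.1, -0.1, -2.5, 0, 0, 0, 1], [0, 0, -2.5, 0, 0, 0, 1], [0, 0, -2, 0, 0, 0, 1], [0, 0, -1, 0, 0, 0, 1], [0, 0, -0.5, 0, 0, 0, 1]]}}

```text
time: 3.53
position: [0.6384, -0.0241, 0.0187]
tool_rot: [3.099, -0.514, -0.005]
ft_force: [0.8, -0.6, -0.6]
grip_width: 1.001
grip_force: 0.0
```

Emit:
{"fn": "step_arm", "kwargs": {"targets": [[0, 0, 0, 0, 0, 0, 1], [0, 0, 0, 0, 0, 0, 1], [0, 0, 0, 0, 0, 0, 1], [0, 0, 0, 0, 0, 0, 1], [0, 0, 0, 0, 0, 0, 1]]}}

```text
time: 3.95
position: [0.6405, -0.024, 0.0217]
tool_rot: [-3.099, 0.514, -0.003]
ft_force: [1.1, 0.8, 1.2]
grip_width: 0.999
grip_force: 0.0
```

Emit:
{"fn": "step_arm", "kwargs": {"targets": [[0, 0, 0, 0, 0, 0, 0.6], [0, 0, 0, 0, 0, 0, 0.4], [0, 0, 0, 0, 0, 0, 0.2], [0, 0, 0, 0, 0, 0, 0.1], [0, 0, 0, 0, 0, 0, 0.1]], "force": 30}}

```text
time: 4.37
position: [0.6396, -0.024, 0.0205]
tool_rot: [3.099, -0.514, -0.0]
ft_force: [0.5, -0.3, -0.9]
grip_width: 0.705
grip_force: 0.0
```

Emit:
{"fn": "step_arm", "kwargs": {"targets": [[0, 0, 0, 0, 0, 0, 0.1], [0, 0, 0, 0, 0, 0, 0.1], [0, 0, 0, 0, 0, 0, 0.1], [0, 0, 0, 0, 0, 0, 0.1], [0, 0, 0, 0, 0, 0, 0.1]]}}

```text
time: 4.78
position: [0.6397, -0.024, 0.0205]
tool_rot: [3.099, -0.514, -0.0]
ft_force: [-0.3, 0.3, 0.0]
grip_width: 0.327
grip_force: 0.0
```

Emit:
{"fn": "step_arm", "kwargs": {"targets": [[0, 0, 0, 0, 0, 0, 0.1], [0, 0, 0, 0, 0, 0, 0.1], [0, 0, 0, 0, 0, 0, 0.1], [0, 0, 0, 0, 0, 0, 0.1], [0, 0, 0, 0, 0, 0, 0.1]]}}

```text
time: 5.2
position: [0.6398, -0.0236, 0.0205]
tool_rot: [-3.099, 0.514, -0.0]
ft_force: [0.8, 1.3, -0.2]
grip_width: 0.246
grip_force: 30.0
```

Emit:
{"fn": "step_arm", "kwargs": {"targets": [[0, 0, 1, 0, 0, 0, 0.1], [0, 0, 2, 0, 0, 0, 0.1], [0, 0, 3, 0, 0, 0, 0.1], [0, 0, 3, 0, 0, 0, 0.1], [0, 0, 3, 0, 0, 0, 0.1]]}}

```text
time: 5.62
position: [0.6385, -0.0245, 0.1413]
tool_rot: [3.098, -0.514, -0.004]
ft_force: [0.9, -0.1, -3.9]
grip_width: 0.249
grip_force: 30.0
```

Emit:
{"fn": "step_arm", "kwargs": {"targets": [[0, 0, 0, 0, 0, 0, 0.1], [0, 0, 0, 0, 0, 0, 0.1], [0, 0, 0, 0, 0, 0, 0.1], [0, 0, 0, 0, 0, 0, 0.1], [0, 0, 0, 0, 0, 0, 0.1]]}}

```text
time: 6.03
position: [0.6381, -0.0242, 0.1381]
tool_rot: [3.099, -0.514, -0.007]
ft_force: [-0.1, 1.3, -3.2]
grip_width: 0.246
grip_force: 30.0
```

Emit:
{"fn": "step_arm", "kwargs": {"targets": [[-0.6, -1.5, 0, 0, 0, 1.5, 0.1], [-1.2, -2.8, 0, 0, 0, 2, 0.1], [-1.2, -2.8, 0, 0, 0, 2, 0.1], [-1.2, -2.8, 0, 0, 0, 2, 0.1], [-1.2, -2.8, 0, 0, 0, 2, 0.1]]}}

```text
time: 6.45
position: [0.5841, -0.152, 0.139]
tool_rot: [-3.131, 0.252, 0.004]
ft_force: [-0.1, -0.5, -3.1]
grip_width: 0.248
grip_force: 30.0
```

Emit:
{"fn": "step_arm", "kwargs": {"targets": [[-1.2, -2.8, 0, 0, 0, 2, 0.1], [-1.2, -2.8, 0, 0, 0, 2, 0.1], [-1.2, -2.8, 0, 0, 0, 2, 0.1], [-1.0, -2.8, 0, 0, 0, 1, 0.1], [-0.8, -2.6, 0, 0, 0, 1, 0.1]]}}

```text
time: 6.87
position: [0.5296, -0.2907, 0.1391]
tool_rot: [-3.141, 0.037, 0.004]
ft_force: [-0.1, 0.5, -3.5]
grip_width: 0.248
grip_force: 30.0
```

Emit:
{"fn": "step_arm", "kwargs": {"targets": [[0, 0, 0, 0, 0, 0, 0.1], [0, 0, 0, 0, 0, 0, 0.1], [0, 0, 0, 0, 0, 0, 0.1], [0, 0, 0, 0, 0, 0, 0.1], [0, 0, 0, 0, 0, 0, 0.1]]}}

```text
time: 7.28
position: [0.5323, -0.2871, 0.1401]
tool_rot: [-3.141, 0.032, 0.001]
ft_force: [0.5, 0.4, -3.0]
grip_width: 0.245
grip_force: 30.0
```

```bash
cat > g.py <<'E'
from h import *
import sys
from scipy.spatial.transform import Rotation as Ro
im,d,W=grab('side'); cv2.imwrite(f'pics/{sys.argv[1]}.png',cv2.resize(im[210:420,100:380],(800,600),interpolation=3)[:,:,::-1])
s=ctrl.get_state();R=Ro.from_rotvec(s['tool_rot']).as_matrix();print(s['position'],'tool x ang',np.degrees(np.arctan2(R[1,0],R[0,0])),'z',R[:,2],s['ft_force'])
i=im.astype(int);m=(i[:,:,0]-i[:,:,2]>25)&(i[:,:,0]<125)&(W[:,:,2]>float(sys.argv[2]))&(abs(W[:,:,0]-.53)<.12)&(abs(W[:,:,1]+.29)<.12)
P=W[m];A=np.c_[P[:,:2],np.ones(len(P))]
for lo in np.arange(0.03,.2,.01):
    q=P[(P[:,2]>=lo)&(P[:,2]<lo+.01)]
    if len(q)>20: print(round(lo,2),len(q),q[:,2].mean(),cv2.minAreaRect((q[:,:2]*1000).astype(np.float32)))
E
python3 g.py s2 .05
```

```text
[ 0.53226    -0.28741239  0.14031844] tool x ang -1.1958477373622884 z [-1.59978462e-04  4.90376157e-04 -9.99999867e-01] [ 0.14394168 -0.91441405 -3.04544473]
0.12 1107 0.12850760131648944 ((532.6650390625, -288.1524353027344), (90.76461029052734, 119.54103088378906), 89.05790710449219)
0.13 200 0.13132817440725839 ((531.8402099609375, -289.80682373046875), (121.0506820678711, 86.84667205810547), 1.5368924140930176)
0.14 46 0.14543779470407853 ((568.2994384765625, -294.3135681152344), (23.14858055114746, 9.859654426574707), 47.18830490112305)
0.15 33 0.1551708856413743 ((564.8701782226562, -299.1379699707031), (13.710020065307617, 2.9832639694213867), 5.323397636413574)
0.16 47 0.1655325465709191 ((567.9130859375, -295.6628112792969), (20.274168014526367, 8.876044273376465), 41.67978286743164)
```

View pics/s2.png

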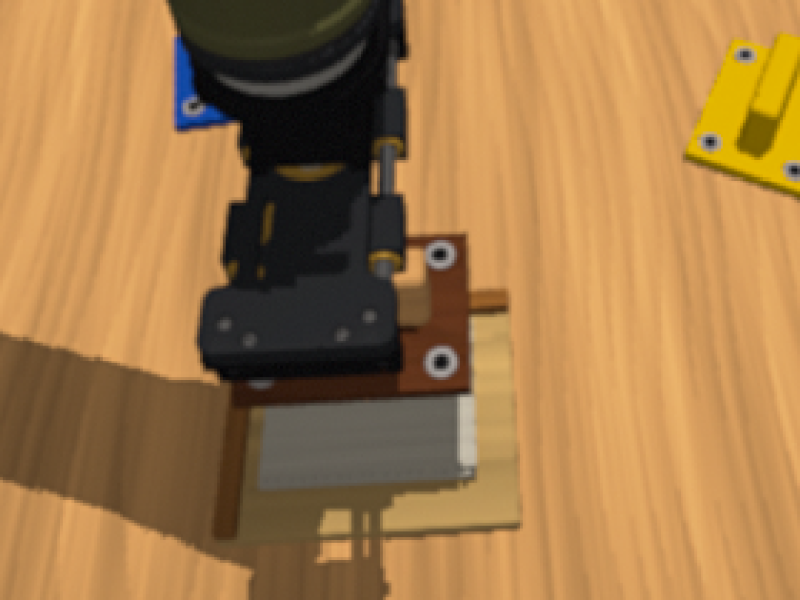

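The template is held level at (532,-288), within 3 mm of the pile's centre; the plate fills (235-465, 235-400) above the grey pile. I'll lower it near the pile, then creep.

Emit:
{"fn": "step_arm", "kwargs": {"targets": [[-0.2, -0.1, -1, 0, 0, 0, 0.1], [0, 0, -2, 0, 0, 0, 0.1], [0, 0, -2, 0, 0, 0, 0.1], [0, 0, -1, 0, 0, 0, 0.1], [0, 0, -0.6, 0, 0, 0, 0.1]]}}

```text
time: 7.75
position: [0.5282, -0.289, 0.072]
tool_rot: [-3.14, 0.036, 0.005]
ft_force: [0.7, 0.0, -3.5]
grip_width: 0.251
grip_force: 30.0
```

Emit:
{"fn": "step_arm", "kwargs": {"targets": [[0, 0, 0, 0, 0, 0, 0.1], [0, 0, 0, 0, 0, 0, 0.1], [0, 0, 0, 0, 0, 0, 0.1], [0, 0, -0.1, 0, 0, 0, 0.1], [0, 0, -0.1, 0, 0, 0, 0.1]]}}

```text
time: 8.17
position: [0.5304, -0.2904, 0.0735]
tool_rot: [3.14, -0.037, 0.003]
ft_force: [0.0, -0.2, -4.5]
grip_width: 0.252
grip_force: 30.0
```

Emit:
{"fn": "step_arm", "kwargs": {"targets": [[0, 0, -0.1, 0, 0, 0, 0.1], [0, 0, -0.1, 0, 0, 0, 0.1], [0, 0, -0.1, 0, 0, 0, 0.1], [0, 0, -0.1, 0, 0, 0, 0.1], [0, 0, 0, 0, 0, 0, 0.1]]}}

```text
time: 8.58
position: [0.5295, -0.2899, 0.0682]
tool_rot: [-3.141, 0.037, 0.001]
ft_force: [0.0, -0.3, -3.0]
grip_width: 0.246
grip_force: 30.0
```

Still free at TCP 68 mm; contact is expected near 56 mm.

Emit:
{"fn": "step_arm", "kwargs": {"targets": [[0, 0, -0.15, 0, 0, 0, 0.1], [0, 0, -0.15, 0, 0, 0, 0.1], [0, 0, -0.15, 0, 0, 0, 0.1], [0, 0, -0.15, 0, 0, 0, 0.1], [0, 0, -0.1, 0, 0, 0, 0.1]]}}

```text
time: 9.0
position: [0.5295, -0.29, 0.0611]
tool_rot: [-3.141, 0.037, 0.001]
ft_force: [0.3, 1.1, -2.4]
grip_width: 0.244
grip_force: 30.0
```

Emit:
{"fn": "step_arm", "kwargs": {"targets": [[0, 0, -0.05, 0, 0, 0, 0.1], [0, 0, -0.05, 0, 0, 0, 0.1], [0, 0, -0.05, 0, 0, 0, 0.1], [0, 0, -0.05, 0, 0, 0, 0.1], [0, 0, 0, 0, 0, 0, 0.1]]}}

```text
time: 9.42
position: [0.5297, -0.29, 0.0594]
tool_rot: [3.141, -0.037, -0.0]
ft_force: [0.2, 0.3, -3.2]
grip_width: 0.251
grip_force: 30.0
```

Emit:
{"fn": "step_arm", "kwargs": {"targets": [[0, 0, -0.04, 0, 0, 0, 0.1], [0, 0, -0.04, 0, 0, 0, 0.1], [0, 0, -0.04, 0, 0, 0, 0.1], [0, 0, -0.04, 0, 0, 0, 0.1], [0, 0, -0.04, 0, 0, 0, 0.1]]}}

```text
time: 9.83
position: [0.5297, -0.29, 0.0575]
tool_rot: [3.141, -0.037, -0.0]
ft_force: [-1.3, 0.4, -2.4]
grip_width: 0.246
grip_force: 30.0
```

Emit:
{"fn": "step_arm", "kwargs": {"targets": [[0, 0, -0.03, 0, 0, 0, 0.1], [0, 0, -0.03, 0, 0, 0, 0.1], [0, 0, -0.03, 0, 0, 0, 0.1], [0, 0, -0.03, 0, 0, 0, 0.1], [0, 0, 0, 0, 0, 0, 0.1]]}}

```text
time: 10.25
position: [0.5297, -0.29, 0.0564]
tool_rot: [3.141, -0.037, 0.0]
ft_force: [-0.4, 0.2, -3.3]
grip_width: 0.246
grip_force: 30.0
```

Emit:
{"fn": "step_arm", "kwargs": {"targets": [[0, 0, -0.03, 0, 0, 0, 0.1], [0, 0, -0.03, 0, 0, 0, 0.1], [0, 0, -0.03, 0, 0, 0, 0.1], [0, 0, -0.03, 0, 0, 0, 0.1], [0, 0, 0, 0, 0, 0, 0.1]]}}

```text
time: 10.67
position: [0.5297, -0.29, 0.0562]
tool_rot: [3.141, -0.037, -0.0]
ft_force: [-2.8, 1.3, 4.6]
grip_width: 0.25
grip_force: 30.0
```

Contact felt: the vertical force went from -3.3 to +4.6 N. Holding, then checking.

Emit:
{"fn": "step_arm", "kwargs": {"targets": [[0, 0, 0, 0, 0, 0, 0.1], [0, 0, 0, 0, 0, 0, 0.1], [0, 0, 0, 0, 0, 0, 0.1], [0, 0, 0, 0, 0, 0, 0.1], [0, 0, 0, 0, 0, 0, 0.1]]}}

```text
time: 11.08
position: [0.5297, -0.2901, 0.0563]
tool_rot: [3.141, -0.037, 0.0]
ft_force: [-3.1, 2.2, 5.1]
grip_width: 0.245
grip_force: 30.0
```

```bash
python3 g.py s3 .035
```

```text
[ 0.52975459 -0.29006314  0.05630205] tool x ang -1.3392074991156309 z [ 1.05430718e-04 -5.33988898e-04 -9.99999852e-01] [-2.74361494  1.41908495  5.73120221]
0.04 763 0.04495517120807604 ((530.5555419921875, -290.9486389160156), (91.6104965209961, 117.26769256591797), 88.03446960449219)
0.05 30 0.0551204365416046 ((562.3466186523438, -301.63006591796875), (15.35276985168457, 3.571122646331787), 11.950411796569824)
0.06 34 0.0646562290728622 ((565.76123046875, -298.07781982421875), (22.44718360900879, 10.163944244384766), 45.305419921875)
0.07 32 0.0753551312882857 ((561.3690795898438, -301.9261169433594), (16.71259880065918, 3.409010887145996), 9.653379440307617)
0.08 64 0.08460982778708367 ((531.9022827148438, -300.11688232421875), (79.89823913574219, 15.623541831970215), 10.039863586425781)
0.15 30 0.15773270696324465 ((527.8372802734375, -294.70111083984375), (166.3480224609375, 73.22297668457031), 89.27254486083984)
0.16 88 0.166099234780558 ((528.9213256835938, -294.437744140625), (165.44667053222656, 75.04979705810547), 88.78925323486328)
0.17 116 0.17444139027087766 ((528.5164184570312, -297.60943603515625), (172.68063354492188, 75.52934265136719), 88.58583068847656)
0.18 96 0.18559674024417375 ((528.4800415039062, -296.2872009277344), (173.16250610351562, 74.59428405761719), 88.62295532226562)
0.19 58 0.1947392421445311 ((538.4828491210938, -280.55401611328125), (168.7792510986328, 55.17279052734375), 88.52384948730469)
```

The template rests on the pile at (530.5,-291), with its top at 45 mm on a 35 mm pile. Releasing.

Emit:
{"fn": "step_arm", "kwargs": {"targets": [[0, 0, 0, 0, 0, 0, 0.35], [0, 0, 0, 0, 0, 0, 0.5], [0, 0, 0, 0, 0, 0, 0.7], [0, 0, 0, 0, 0, 0, 0.8], [0, 0, 0, 0, 0, 0, 0.8]]}}

```text
time: 11.55
position: [0.5299, -0.2901, 0.055]
tool_rot: [3.141, -0.037, 0.0]
ft_force: [-0.1, -0.7, -0.1]
grip_width: 0.544
grip_force: 0.0
```

Emit:
{"fn": "step_arm", "kwargs": {"targets": [[0, 0, 0, 0, 0, 0, 0.8], [0, 0, 0, 0, 0, 0, 0.8], [0, 0, 0, 0, 0, 0, 0.8], [0, 0, 0, 0, 0, 0, 0.8], [0, 0, 0, 0, 0, 0, 0.8]]}}

```text
time: 11.97
position: [0.5297, -0.2901, 0.0551]
tool_rot: [3.141, -0.037, -0.0]
ft_force: [-0.4, 0.6, -0.2]
grip_width: 0.794
grip_force: 0.0
```

Emit:
{"fn": "step_arm", "kwargs": {"targets": [[0, 0, 0.5, 0, 0, 0, 0.8], [0, 0, 1.5, 0, 0, 0, 0.8], [0, 0, 2, 0, 0, 0, 0.8], [0, 0, 3, 0, 0, 0, 0.8], [0, 0, 3, 0, 0, 0, 0.8]]}}

```text
time: 12.38
position: [0.529, -0.2897, 0.1558]
tool_rot: [-3.141, 0.037, 0.002]
ft_force: [-0.8, 0.3, -0.3]
grip_width: 0.799
grip_force: 0.0
```

Emit:
{"fn": "step_arm", "kwargs": {"targets": [[0, 3, 2, 0, 0, 0, 0.8], [0, 4, 0, 0, 0, 0, 0.8], [0, 4, 0, 0, 0, 0, 0.8], [0, 4, 0, 0, 0, 0, 0.8], [0, 3, 0, 0, 0, 0, 0.8]]}}

```text
time: 12.8
position: [0.5297, -0.106, 0.176]
tool_rot: [-3.141, 0.032, -0.002]
ft_force: [0.4, 0.4, 0.0]
grip_width: 0.8
grip_force: 0.0
```

Emit:
{"fn": "step_arm", "kwargs": {"targets": [[0, 0, 0, 0, 0, 0, 0.8], [0, 0, 0, 0, 0, 0, 0.8], [0, 0, 0, 0, 0, 0, 0.8], [0, 0, 0, 0, 0, 0, 0.8], [0, 0, 0, 0, 0, 0, 0.8]]}}

```text
time: 13.22
position: [0.5295, -0.1118, 0.175]
tool_rot: [3.141, -0.041, -0.001]
ft_force: [0.4, 0.0, 0.2]
grip_width: 0.801
grip_force: 0.0
```

```bash
python3 g.py s4 .035
python3 - <<'E'
from h import *
im,d,W=grab('side');w=W[125:160,205:248].reshape(-1,3);q=w[w[:,2]>.045];print(cv2.minAreaRect((q[:,:2]*1000).astype(np.float32)))
E
```

```text
[ 0.52951022 -0.11158465  0.17495421] tool x ang -1.4875460291984002 z [-3.62696903e-04 -9.17474291e-05 -9.99999930e-01] [ 0.15509421 -0.56426155 -1.17369362]
0.04 2344 0.045145494172556845 ((529.6331176757812, -290.94293212890625), (91.04287719726562, 120.6158447265625), 88.43517303466797)
0.05 134 0.05551858348123078 ((531.1006469726562, -300.6878662109375), (79.20741271972656, 11.304625511169434), 6.649719715118408)
0.06 138 0.06510232101592203 ((531.7077026367188, -300.4200439453125), (80.09133911132812, 16.105466842651367), 8.951942443847656)
0.07 146 0.07507989907860892 ((530.6165161132812, -301.3957824707031), (77.11276245117188, 3.482872486114502), 0.33873891830444336)
0.08 142 0.08452397451085734 ((531.5964965820312, -299.3768310546875), (80.51428985595703, 17.004384994506836), 9.070877075195312)
((555.3246459960938, -89.89286804199219), (127.59849548339844, 40.40727233886719), 70.15204620361328)
```

View pics/s4.png

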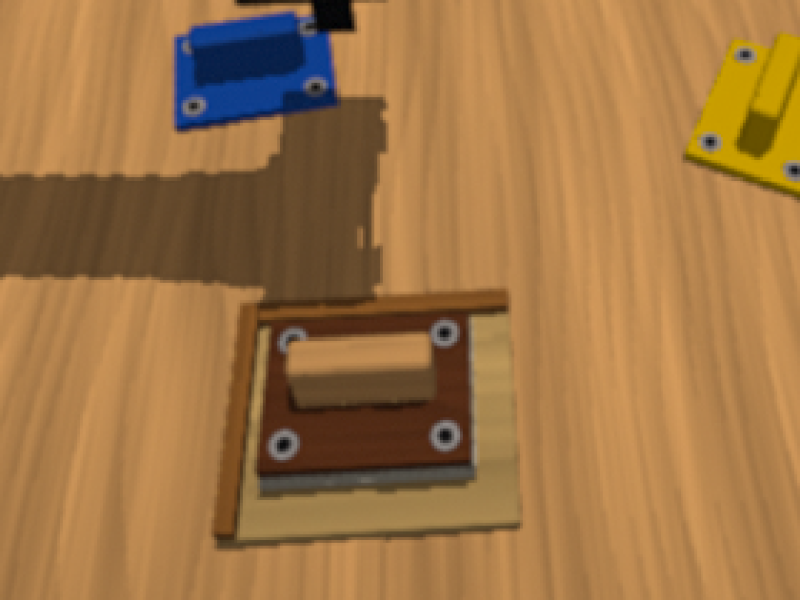

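The template (corners at about (258-470, 318-470)) sits centred, level and square on the pile, at (529.6,-290.9) against the pile's (529.5,-290.4). The gripper is clear of it. The arm hides the small template in this view, but nothing went near it. Handing in.

```bash
python3 -c "
from bench import ctrl
print(ctrl.close_job())"
```

```text
the job is handed in; nothing more can be done
None
```

The larger template is on the pile, released and handed in: centred within about 1 mm, level and square by the side camera; the small template was hidden behind the arm at the last look, but the arm never went near it.

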